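# Put the loose tin into its own well of the covered tin rack

## Robot

A 7-joint arm with a two-finger parallel gripper is mounted at the origin on the work surface. World frame = base frame: x ahead of the robot, y to its left, z up, the work surface at z = 0. Lengths are in m, angles in rad, forces in N, time in s.
With the tool pointing down it reaches from about 0.425 to 0.925 m from the base axis. Payload 6.8 kg.
Tool frame: the origin (TCP) lies midway between the tips of the shut fingers; the grasp point (between the pads) lies 19 mm behind it; z points along the fingers, y is the direction in which the jaws open and shut (so a half turn about z gives the same grasp; the last joint's range is limited). The gripper opens to 85 mm and grips with 20 to 120 N. Pads are 22 mm wide; open, the fingers measure 114 mm over their backs; the gripper's body (76 mm by 85 mm) begins 54 mm behind the grasp point. The pads swing forward as they close: fully open they stand 13 mm farther back than shut.
Start: joints at [1.122, 0.477, 0.022, 1.555, -0.011, 1.109, -0.083], TCP at [0.226, -0.636, 0.231] pointing down, gripper open.
Joint ranges: [-2.96, 2.96], [-0.34, 2.1], [-1.41, 1.46], [0.24, 2.44], [-1.37, 4.51], [0.17, 1.92], [-2.96, 2.96]. Speed limits (rad/s): [2.39, 2.39, 3.14, 3.14, 3.14, 3.14, 3.14].

## Interface

Orientations are given as a unit quaternion [w, x, y, z].
In Python, from station import readout, eyes, ticket gives the robot as it stands. The module is installed in compiled form; this text tells all that it offers.
- The arm moves only by the shell command python3 -m crank 'ROWS' [FORCE]. ROWS is JSON, a list of rows, each an object of numbers: "jaw": the opening in per cent of the stroke, from 0 (shut) to 100 (fully open); "x", "y", "z": the shift along the tool's x, y, z in mm; "ax", "ay", "az": the turn, a rotation vector about the tool's x, y, z in degrees. In form: [{"jaw": .., "x": .., "y": .., "z": .., "ax": .., "ay": .., "az": ..}, ...]. A call has 1 to 12 rows; each row shifts and turns the commanded pose from where the row before left it, along the tool's axes as they then stand; what a row does not reach is not made up. A row lasts 1/8 s, in which the tool goes at most 62.5 mm and 10.7 degrees, less where a joint would pass 70% of its speed; a pose out of reach is approached as far as the arm can. A call with a gripper value outside its range is refused whole. The fingers move at their own pace and stop on an object; FORCE is the grip in N (left out, the last holds). Time passes only in rows, so rows that do not move let the fingers close. It gives the time, the measured TCP pose, the force and the opening at its end, in the units of the state.
- readout.get_obs(): the state, without advancing time (a new reading comes with each control period).
- eyes.read_camera(name): name is "side" or "top" or "wrist"; returns (picture, depth): 384x512x3 uint8, red, green, blue; 384x512 float32, m along the optical axis (not along the pixel's ray), 0 where there is no reading.
- eyes.calibration(name): a dict with "fx", "fy", "cx", "cy" (pixels), "R" (3x3) and "t" (3): a world point X has camera coordinates R X + t. Camera axes: x right, y down, z forward; pixel columns grow to the right and rows downward; lengths in m; the calibration is good to about 2 mm. The wrist camera is an equidistant fisheye: a pixel r from the principal point sees the ray r / f radians off the axis. A picture is of the moment at which its call begins: read the wrist's pose just before it. calibration takes no time and is no camera call; for the wrist camera it gives the pose at the moment of the call.
- ticket.hand_in(): hands the job in, once; it reports no verdict.
The state is a dict: "t": time; "q": joint angles; "joint_vel": joint speeds; "joint_torque": joint torques, N m; "eef_pos": TCP position; "tool_rot": TCP orientation; "contact_force": force on the tool from outside, world axes, zero at the start; "torque": the same for the moment, N m; "gripper_width": opening from 0.0 (shut) to 1.0 (fully open).
Only numpy, scipy, OpenCV 4.12 (cv2) and the standard library are available. Lean on these libraries where they do the work, as an engineer would, in place of code of your own. Each camera call takes 0.05 s, during which the arm holds its last target. There are 200 camera calls.

## Task

Push the rack's bifold cover away until its two panels stand folded flat against each other at the far edge. Then push the tin that waits on the rack's deck into the one well that matches its diameter, so that it lies level and fully down, and leave the cover folded. Leave the other tins and everything else on the table where they are.

Things in the scene. Friction and masses are not known exactly. Their poses are not given: they have to be found in the camera images.
- rack: Fixed maple tin rack, 320 (its x) x 456 (its y) x 32 mm; origin at the centre of its underside on the table; x points away from the robot, y left. Its top is the deck: a plain near strip (rack x -160 to -25 mm), then a row of four wells at rack x = +35 mm, growing from -y to +y. Rails 12 mm wide, 16 mm high on the deck at rack y = +-221 mm, from rack x = -15 mm to the far edge.
- cover (a joint): Slope q (rad) of each panel of the bifold cover over the wells: 0 flat, 1.52 stop, folded upright. Two white panels, each 80 x 440 x 4 mm; the far one hinged to the rack at rack x = +130 mm, 21 mm above the deck, the near one to its near edge. The cover's near edge stays at that height, at rack x = 130 - 160 cos q mm; the ridge rises as it is pushed away. Starts at 0.5 to 0.75; stays where left.
- cover_bar (a point): Middle of the cover's push bar: round steel, 10 mm thick, 400 mm long along rack y, 25 mm off the near panel's outer face. At joint q it is at rack x = 130 - 125 cos q - 25 sin q mm and 21 + 35 sin q + 25 cos q mm above the deck (58 to 64 mm). Pushed level in rack +x anywhere along it with about 3 to 6 N it folds the cover. The folded cover reaches 105 mm above the deck.
- well_74 (a point): Centre of the mouth (deck level) of the smallest well, 78 mm across, at rack y = -168 mm. The 74 mm tin already sits in it.
- well_86 (a point): Centre of the mouth (deck level) of the empty well 90 mm across and 26 mm deep, at rack x = +35, y = -74 mm; it belongs to the 86 mm tin, which may hang tilted in the mouth: a light press on its raised side then settles it.
- well_98 (a point): Centre of the mouth (deck level) of the empty well 102 mm across and 26 mm deep, at rack x = +35, y = +32 mm; it belongs to the 98 mm tin, which may hang tilted in the mouth: a light press on its raised side then settles it.
- well_110 (a point): Centre of the mouth (deck level) of the empty well 114 mm across and 26 mm deep, at rack x = +35, y = +150 mm; it belongs to the 110 mm tin, which may hang tilted in the mouth: a light press on its raised side then settles it.
- tin_74_mid (a point): Centre (17 mm up) of the closed round steel tin of 74 mm diameter, 34 mm high, flat-topped, plain, about 0.16 kg. It sits in its well, its top 8 mm above the deck, and stays there.
- tin_86_mid (a point): Centre (17 mm up) of the closed round steel tin of 86 mm diameter, 34 mm high, flat-topped, plain, about 0.17 kg (varies). One of the 86, 98 and 110 mm tins, at random, waits on the near strip of the rack's deck (rack x about -100 mm): that one is to be put away; the other two stand on the marble slab. Its centre is 49 mm above the table on the deck, 23 mm seated in its well.
- tin_98_mid (a point): Centre (17 mm up) of the closed round steel tin of 98 mm diameter, 34 mm high, flat-topped, plain, about 0.17 kg (varies). One of the 86, 98 and 110 mm tins, at random, waits on the near strip of the rack's deck (rack x about -100 mm): that one is to be put away; the other two stand on the marble slab. Its centre is 49 mm above the table on the deck, 23 mm seated in its well.
- tin_110_mid (a point): Centre (17 mm up) of the closed round steel tin of 110 mm diameter, 34 mm high, flat-topped, plain, about 0.18 kg (varies). One of the 86, 98 and 110 mm tins, at random, waits on the near strip of the rack's deck (rack x about -100 mm): that one is to be put away; the other two stand on the marble slab. Its centre is 49 mm above the table on the deck, 23 mm seated in its well.
- bowl: Bystander: blue ceramic bowl, 150 mm across, 70 mm high; origin under its centre.
- tumbler: Bystander: ribbed glass tumbler with steel piping tips, 74 mm across, 110 mm high; origin under its centre.
- spatula: Bystander: offset spatula lying on the table, about 315 mm long, 20 mm high; wooden handle to its -x, blade to +x, origin under the neck.
- mold: Bystander: grey silicone reindeer mold, 150 x 110 x 20 mm; origin under its centre.
- jar: Bystander: closed glass jar, 68 mm across, 100 mm high; origin under its centre.
- slab: Bystander: fixed white marble slab 300 x 150 x 32 mm off to the robot's right, holding the two spare tins; origin under its centre.
Mind the look-alikes: they are no part of the job. Leave any yellow look-alike of the part that bears tin_110_mid alone.

How it is judged:
On the way:
1. the cover is folded, its panels flat against each other (joint above 1.40 rad) (value of joint cover above 1.4 rad), for 0.2 s.
At the end, for the whole second after the job is handed in: Cover still folded (joint above 1.40 rad); the tin from the deck lies at rest in the well of its own size: centre within 6 mm of the well's centre and at most 27 mm above the table (23 is fully seated), level within 0.05 rad; the other two tins off the rack; nothing else moved (value of joint cover above 1.4 rad and ((horizontal distance between tin_86_mid and well_86 below 0.006 m and height (world z) of tin_86_mid below 0.027 m and angle between tin_86_mid's own z axis and vertical below 0.05 rad and linear speed of tin_86 below 0.02 m/s and horizontal distance between each of tin_98_mid, tin_110_mid and rack above 0.25 m) or (horizontal distance between tin_98_mid and well_98 below 0.006 m and height (world z) of tin_98_mid below 0.027 m and angle between tin_98_mid's own z axis and vertical below 0.05 rad and linear speed of tin_98 below 0.02 m/s and horizontal distance between each of tin_86_mid, tin_110_mid and rack above 0.25 m) or (horizontal distance between tin_110_mid and well_110 below 0.006 m and height (world z) of tin_110_mid below 0.027 m and angle between tin_110_mid's own z axis and vertical below 0.05 rad and linear speed of tin_110 below 0.02 m/s and horizontal distance between each of tin_86_mid, tin_98_mid and rack above 0.25 m))); the robot touches nothing.
It fails at once if a spare tin on the slab is moved by more than 30 mm, or the loose tin leaves the rack ((horizontal distance between tin_86_mid and rack above 0.25 m and distance of tin_86_mid from where it was at the start of the episode above 0.03 m) or (horizontal distance between tin_98_mid and rack above 0.25 m and distance of tin_98_mid from where it was at the start of the episode above 0.03 m) or (horizontal distance between tin_110_mid and rack above 0.25 m and distance of tin_110_mid from where it was at the start of the episode above 0.03 m)).
It fails at once if the 74 mm tin is moved by more than 15 mm (distance of tin_74_mid from where it was at the start of the episode above 0.015 m).
It fails at once if a bystander is moved by more than 30 mm (distance of any of bowl, tumbler, spatula, mold, jar from where it was at the start of the episode above 0.03 m).
It also fails if it takes over 64 s, if anything falls off the work surface, if the arm or the gripper's body presses on something with over 40 N, if the wrist force passes 120 N, or if a joint passes its speed limit or range.

## Working session

There is one attempt and no reset: what is moved stays moved. The work goes in short steps, Python scripts to look and compute and a shell command to move; the robot and the scene stay as the last step left them, time stands still between calls to the robot, and variables do not carry over. Pictures are saved under pics/ and viewed, about 8 in all and at most 12, crops included, and the job is handed in when it is done.

```bash
mkdir -p pics; cat > h.py <<'E'
import numpy as np, cv2
from station import readout, eyes, ticket
def cloud(name):
    c=eyes.calibration(name); im,d=eyes.read_camera(name)
    v,u=np.mgrid[0:384,0:512]
    P=np.stack([(u-c['cx'])/c['fx']*d,(v-c['cy'])/c['fy']*d,d],-1)
    W=(P-np.array(c['t']))@np.array(c['R'])
    W[d<=0]=np.nan
    return im,d,W
def save(n,im): cv2.imwrite('pics/'+n,im[...,::-1])
E
python3 - <<'E'
from h import *
o=readout.get_obs(); print({k:np.round(v,3) for k,v in o.items()})
for n in ('top','side'):
    im,d,W=cloud(n); np.savez(n+'0.npz',im=im,d=d,W=W); 
    if n=='top': a=im
    c=eyes.calibration(n);print(n,np.round(-np.array(c['R']).T@c['t'],3),c['fx'])
save('a.png',cv2.resize(a,(800,600)));save('b.png',cv2.resize(im,(800,600)))
E
```

```text
{'t': np.float64(0.0), 'q': array([ 1.122,  0.478,  0.022,  1.556, -0.011,  1.109, -0.083]), 'joint_vel': array([ 0.001,  0.   , -0.001,  0.001,  0.001, -0.001,  0.   ]), 'joint_torque': array([-1.0000e-03, -5.9644e+01,  1.6070e+00, -2.8119e+01,  1.2000e-02,
        9.0000e-03,  0.0000e+00]), 'eef_pos': array([ 0.225, -0.636,  0.23 ]), 'tool_rot': array([-0.001,  0.986,  0.17 , -0.   ]), 'contact_force': array([ 0.499, -0.449, -1.193]), 'torque': array([-0.032, -0.004, -0.04 ]), 'gripper_width': np.float64(0.998)}
top [0.376 0.002 1.378] 444.1018273860171
side [ 0.306 -1.06   0.772] 410.0339967063933
```

View pics/a.png

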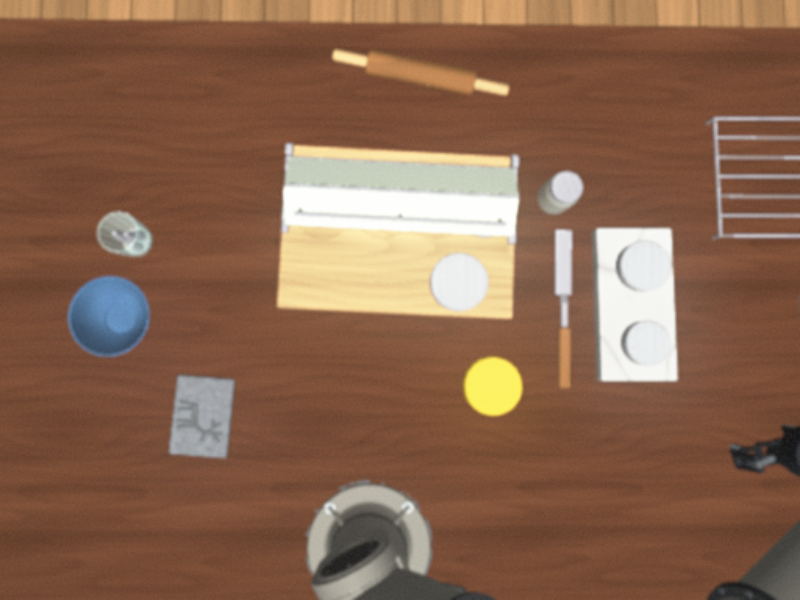

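View pics/b.png

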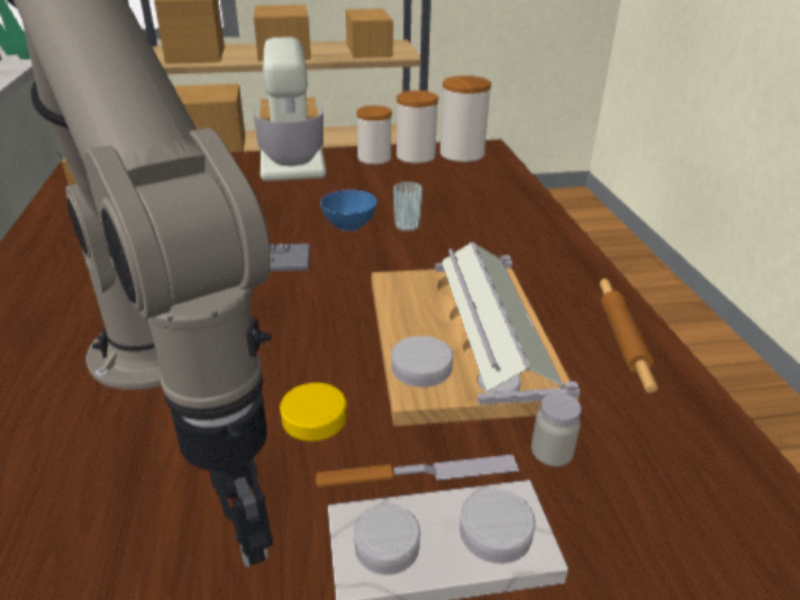

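The top view shows the rack at (278–518, 145–318) and the bar at row ~216. Tin candidates are the deck tin (460,282), slab tins (644,266) and (647,343), and the yellow look-alike (493,386), which stands on the table and so is not ours. My choice is the silver tin on the deck, and I'll measure it and crop it next.

```bash
python3 - <<'E'
from h import *
z=np.load('top0.npz'); im,W=z['im'],z['W']
c=eyes.calibration('top'); R=np.array(c['R']);t=np.array(c['t'])
def ray(u,v,h):
    d=R.T@np.array([(u-c['cx'])/c['fx'],(v-c['cy'])/c['fy'],1]);o=-R.T@t
    return o+d*(h-o[2])/d[2]
hsv=cv2.cvtColor(im,cv2.COLOR_RGB2HSV)
# tins: plane heights 66mm, low saturation
for name,box,h in (('deck',(265,155,325,205),.066),('slabA',(385,148,435,193),.066),('slabB',(390,200,435,238),.066),('yellow',(290,220,340,270),.034)):
    x0,y0,x1,y1=box; Z=W[y0:y1,x0:x1,2]
    m=(abs(Z-h)<.010).astype(np.uint8)
    n,l,s,ce=cv2.connectedComponentsWithStats(m); k=1+s[1:,4].argmax()
    cs,_=cv2.findContours((l==k).astype(np.uint8),0,2); p=max(cs,key=cv2.contourArea)[:,0]+[x0,y0]
    e=cv2.fitEllipse(p.astype(np.float32)); zz=np.nanmedian(Z[l==k]); C=ray(*e[0],h)
    A=s[k,4]*np.linalg.norm(ray(e[0][0]+1,e[0][1],h)-C)**2
    print(name,np.round(C,4),'z',round(float(zz),4),'diam area',round(2*(A/np.pi)**.5,4),'ell',np.round(e[1],1))
# wood mask
m=((hsv[...,0]>12)&(hsv[...,0]<28)&(hsv[...,1]>60)&(hsv[...,2]>140)).astype(np.uint8); m[:80]=0;m[:,:170]=0;m[:,340:]=0
m[:145]=0  # near strip only
n,l,s,ce=cv2.connectedComponentsWithStats(m);k=1+s[1:,4].argmax();print(s[k])
B=(l==k)
# near edge: lowest pixel in each col ; right/left edges per row
def line(px): 
    vx,vy,x,y=cv2.fitLine(np.float32(px),cv2.DIST_HUBER,0,.01,.01).ravel();return vx,vy,x,y
ne=[(u,np.flatnonzero(B[:,u]).max()+.5) for u in range(190,318)]
rows=range(155,192)
le=[(np.flatnonzero(B[v]).min()-.5,v) for v in rows]; ri=[(np.flatnonzero(B[v]).max()+.5,v) for v in rows]
def inter(a,b):
    M=np.array([[a[0],-b[0]],[a[1],-b[1]]]);s=np.linalg.solve(M,[b[2]-a[2],b[3]-a[3]]);return a[2]+s[0]*a[0],a[3]+s[0]*a[1]
N,L,Ri=line(ne),line(le),line(ri)
cl=ray(*inter(N,L),.032);cr=ray(*inter(N,Ri),.032)
print('corners',inter(N,L),inter(N,Ri),cl,cr,'width',np.linalg.norm(cl-cr))
y=cl-cr;yaw=np.arctan2(-y[0],y[1]); 
for e in (le,ri):
    p=ray(*e[0],.032);q=ray(*e[-1],.032);print('edge yaw',np.arctan2((p-q)[1],(p-q)[0]))
ex=np.array([np.cos(yaw),np.sin(yaw)]);O=((cl+cr)/2)[:2]+.160*ex
print('yaw',yaw,'origin',O)
# cover points in rack frame
Q=(W[...,:2]-O); X=Q@ex; Y=Q@np.array([-ex[1],ex[0]]); 
for xx in np.arange(-.02,.16,.01):
    k=(abs(X-xx)<.004)&(abs(Y)<.15)&(W[...,2]>.03); print(round(xx,2),np.round(np.nanpercentile(W[...,2][k],[5,50,95]),3) if k.any() else None, end='; ')
save('c.png',cv2.resize(im[80:215,170:345],(700,540),interpolation=cv2.INTER_CUBIC))
E
```

```text
deck [ 0.5062 -0.1721  0.066 ] z 0.0643 diam area 0.1107 ell [36.1 36.5]
slabA [ 0.5379 -0.5309  0.066 ] z 0.0643 diam area 0.1007 ell [31.9 32.7]
slabB [ 0.3893 -0.5304  0.066 ] z 0.0642 diam area 0.0887 ell [28.2 29.3]
yellow [ 0.3073 -0.2391  0.034 ] z 0.0322 diam area 0.1115 ell [35.8 36.5]
[ 176  145  154   60 6928]
corners (np.float32(175.80496), np.float32(197.62689)) (np.float32(327.96075), np.float32(205.0717)) [0.45392155 0.18137595 0.032     ] [ 0.43126361 -0.28039373  0.032     ] width 0.4623252300779079
edge yaw -0.04106445017946841
edge yaw 0.0918898868909333
yaw -0.04902830612899897 origin [ 0.60240032 -0.05735028]
-0.02 [0.031 0.033 0.038]; -0.01 [0.03  0.033 0.037]; 0.0 [0.031 0.033 0.038]; 0.01 [0.033 0.062 0.068]; 0.02 [0.064 0.097 0.103]; 0.03 [0.072 0.077 0.082]; 0.04 [0.077 0.083 0.088]; 0.05 [0.084 0.089 0.095]; 0.06 [0.091 0.096 0.102]; 0.07 [0.097 0.102 0.106]; 0.08 [0.094 0.098 0.102]; 0.09 [0.086 0.091 0.096]; 0.1 [0.08  0.084 0.088]; 0.11 [0.073 0.077 0.081]; 0.12 [0.066 0.07  0.075]; 0.13 [0.059 0.063 0.067]; 0.14 [0.053 0.058 0.061]; 0.15 [0.031 0.033 0.039];
```

View pics/c.png

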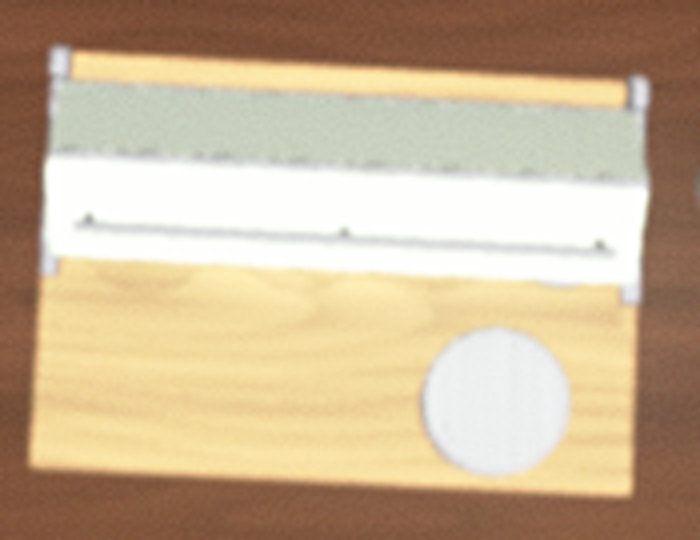

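Measured: the deck tin is 110 mm across, so it goes in well_110. Its rack position is about (-90,-119). Yaw is -0.049, the cover is at q≈0.72, and the bar is at rack x≈20, z≈95 mm. I'll move above the near side of the bar with the fingers shut.

```bash
cat >> h.py <<'E'
O=np.array([.6024,-.0574]);yaw=-.049
ex=np.array([np.cos(yaw),np.sin(yaw)]);ey=np.array([-ex[1],ex[0]])
def st():
    o=readout.get_obs();p=o['eef_pos'];q=np.array(o['tool_rot']);d=p[:2]-O
    from scipy.spatial.transform import Rotation as Ro
    M=Ro.from_quat(q[[1,2,3,0]]).as_matrix()
    print('t',round(float(o['t']),2),'rackXY',np.round(1000*np.array([d@ex,d@ey]),1),'z',round(p[2]*1000,1),'toolx yaw in rack deg',round(float(np.degrees(np.arctan2(M[1,0],M[0,0])-yaw)),2),'tz',np.round(M[:,2],3),'F',np.round(o['contact_force'],1),'w',round(float(o['gripper_width']),2))
E
python3 -m crank '[{"jaw":0,"x":47.4,"y":-39.2},{"jaw":0,"x":47.4,"y":-39.2},{"jaw":0,"x":47.4,"y":-39.2},{"jaw":0,"x":47.4,"y":-39.2},{"jaw":0,"x":47.4,"y":-39.2},{"jaw":0,"x":47.4,"y":-39.2},{"jaw":0,"x":47.4,"y":-39.2},{"jaw":0,"x":47.4,"y":-39.2},{"jaw":0,"x":47.4,"y":-39.2},{"jaw":0,"x":47.4,"y":-39.2},{"jaw":0,"x":47.4,"y":-39.2}]'
python3 -m crank '[{"jaw":0,"az":7.5},{"jaw":0,"az":7.5},{"jaw":0,"az":7.4},{"jaw":0},{"jaw":0}]'; python3 -c "from h import *;st()"
```

```text
t 0.1 rackXY [-348.2 -596. ] z 230.4 toolx yaw in rack deg 22.34 tz [-0.001  0.002 -1.   ] F [-0.3 -0.1  0.6] w 1.0schema error: expected keys jaw, x, y, z, ax, ay, az
schema error: expected keys jaw, x, y, z, ax, ay, az
```

```bash

python3 -m crank '[{"jaw":0,"x":47.4,"y":-39.2,"z":0,"ax":0,"ay":0,"az":0},{"jaw":0,"x":47.4,"y":-39.2,"z":0,"ax":0,"ay":0,"az":0},{"jaw":0,"x":47.4,"y":-39.2,"z":0,"ax":0,"ay":0,"az":0},{"jaw":0,"x":47.4,"y":-39.2,"z":0,"ax":0,"ay":0,"az":0},{"jaw":0,"x":47.4,"y":-39.2,"z":0,"ax":0,"ay":0,"az":0},{"jaw":0,"x":47.4,"y":-39.2,"z":0,"ax":0,"ay":0,"az":0},{"jaw":0,"x":47.4,"y":-39.2,"z":0,"ax":0,"ay":0,"az":0},{"jaw":0,"x":47.4,"y":-39.2,"z":0,"ax":0,"ay":0,"az":0},{"jaw":0,"x":47.4,"y":-39.2,"z":0,"ax":0,"ay":0,"az":0},{"jaw":0,"x":47.4,"y":-39.2,"z":0,"ax":0,"ay":0,"az":0},{"jaw":0,"x":47.4,"y":-39.2,"z":0,"ax":0,"ay":0,"az":0}]'
python3 -m crank '[{"jaw":0,"x":0,"y":0,"z":0,"ax":0,"ay":0,"az":7.5},{"jaw":0,"x":0,"y":0,"z":0,"ax":0,"ay":0,"az":7.5},{"jaw":0,"x":0,"y":0,"z":0,"ax":0,"ay":0,"az":7.4},{"jaw":0,"x":0,"y":0,"z":0,"ax":0,"ay":0,"az":0}]'; python3 -c "from h import *;st()"
```

```text
t: 1.48
eef_pos: [0.5735, -0.0539, 0.2311]
tool_rot: [0.0, 0.986, 0.169, -0.0]
contact_force: [1.0, 0.3, 0.6]
gripper_width: 0.001
t: 1.98
eef_pos: [0.5727, -0.0555, 0.2309]
tool_rot: [0.0, 1.0, -0.024, -0.0]
contact_force: [0.1, 0.6, 0.1]
gripper_width: -0.008
t 1.98 rackXY [-29.8   0.5] z 230.9 toolx yaw in rack deg 0.0 tz [-0.001 -0.    -1.   ] F [0.1 0.6 0.1] w -0.01
```

```bash

python3 -m crank '[{"jaw":0,"x":0,"y":0,"z":50,"ax":0,"ay":0,"az":0},{"jaw":0,"x":0,"y":0,"z":50,"ax":0,"ay":0,"az":0},{"jaw":0,"x":0,"y":0,"z":40,"ax":0,"ay":0,"az":0},{"jaw":0,"x":0,"y":0,"z":13,"ax":0,"ay":0,"az":0},{"jaw":0,"x":15,"y":0,"z":0,"ax":0,"ay":0,"az":0},{"jaw":0,"x":15,"y":0,"z":0,"ax":0,"ay":0,"az":0},{"jaw":0,"x":10,"y":0,"z":0,"ax":0,"ay":0,"az":0},{"jaw":0,"x":10,"y":0,"z":0,"ax":0,"ay":0,"az":0},{"jaw":0,"x":10,"y":0,"z":0,"ax":0,"ay":0,"az":0}]'; python3 -c "from h import *;st()"
python3 -m crank '[{"jaw":0,"x":12,"y":0,"z":0,"ax":0,"ay":0,"az":0},{"jaw":0,"x":12,"y":0,"z":0,"ax":0,"ay":0,"az":0},{"jaw":0,"x":10,"y":0,"z":0,"ax":0,"ay":0,"az":0},{"jaw":0,"x":10,"y":0,"z":0,"ax":0,"ay":0,"az":0},{"jaw":0,"x":6,"y":0,"z":0,"ax":0,"ay":0,"az":0},{"jaw":0,"x":3,"y":0,"z":0,"ax":0,"ay":0,"az":0},{"jaw":0,"x":0,"y":0,"z":0,"ax":0,"ay":0,"az":0}]'; python3 -c "from h import *;st()"
```

```text
t: 3.1
eef_pos: [0.6337, -0.0585, 0.0787]
tool_rot: [-0.0, 1.0, -0.025, 0.0]
contact_force: [-1.6, -0.4, 0.1]
gripper_width: -0.003
t 3.1 rackXY [31.3  0.4] z 78.7 toolx yaw in rack deg -0.06 tz [ 0.001  0.    -1.   ] F [-1.6 -0.4  0.1] w -0.0
t: 3.98
eef_pos: [0.6862, -0.0612, 0.0785]
tool_rot: [-0.0, 1.0, -0.025, 0.0]
contact_force: [-0.5, -0.4, 0.3]
gripper_width: -0.0
t 3.98 rackXY [83.9  0.3] z 78.5 toolx yaw in rack deg -0.07 tz [ 0.001  0.    -1.   ] F [-0.5 -0.4  0.3] w -0.0
```

```bash

python3 -m crank '[{"jaw":0,"x":3,"y":0,"z":0,"ax":0,"ay":0,"az":0},{"jaw":0,"x":3,"y":0,"z":0,"ax":0,"ay":0,"az":0}]'; python3 -c "
from h import *;st()
im,d,W=cloud('side');save('d.png',cv2.resize(im[130:280,210:400],(760,600),interpolation=cv2.INTER_CUBIC))"
```

```text
t: 4.22
eef_pos: [0.6896, -0.0614, 0.0781]
tool_rot: [0.0, 1.0, -0.025, -0.003]
contact_force: [-13.2, 1.2, 8.6]
gripper_width: 0.0
t 4.22 rackXY [87.3  0.3] z 78.1 toolx yaw in rack deg -0.07 tz [-0.005 -0.    -1.   ] F [-13.2   1.2   8.6] w 0.0
```

View pics/d.png

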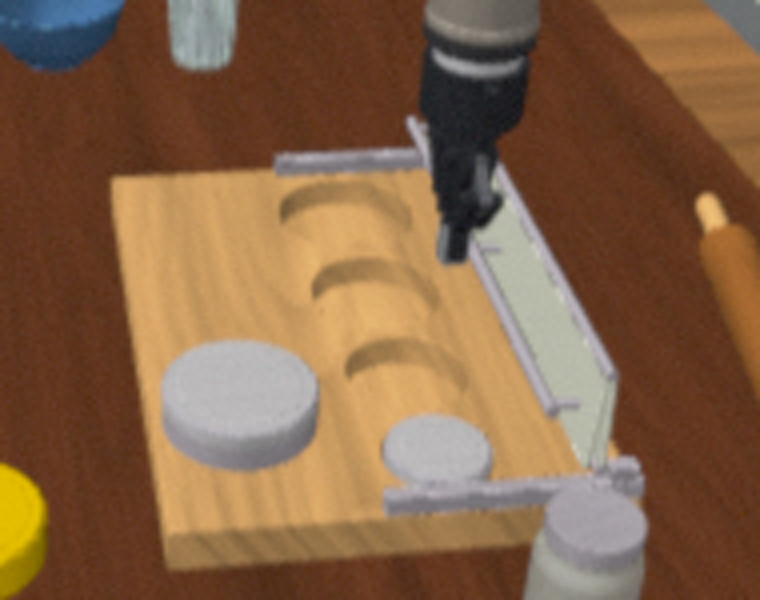

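Folded against the stop: 13 N on the bar, and the panels stand together at crop (560,350). All three wells are visible. Next I back off and go to the right of the tin with the jaws open as a cradle.

```bash

python3 -m crank '[{"jaw":0,"x":-30,"y":0,"z":0,"ax":0,"ay":0,"az":0},{"jaw":0,"x":-30,"y":0,"z":0,"ax":0,"ay":0,"az":0},{"jaw":0,"x":0,"y":0,"z":-50,"ax":0,"ay":0,"az":0},{"jaw":0,"x":0,"y":0,"z":-50,"ax":0,"ay":0,"az":0},{"jaw":0,"x":-30,"y":52,"z":0,"ax":0,"ay":0,"az":0},{"jaw":0,"x":-30,"y":52,"z":0,"ax":0,"ay":0,"az":0},{"jaw":0,"x":-30,"y":52,"z":0,"ax":0,"ay":0,"az":0},{"jaw":100,"x":-30,"y":54,"z":0,"ax":0,"ay":0,"az":0}]' >/dev/null
python3 -m crank '[{"jaw":100,"x":0,"y":0,"z":0,"ax":0,"ay":0,"az":-10},{"jaw":100,"x":0,"y":0,"z":0,"ax":0,"ay":0,"az":-10},{"jaw":100,"x":0,"y":0,"z":0,"ax":0,"ay":0,"az":-10},{"jaw":100,"x":0,"y":0,"z":0,"ax":0,"ay":0,"az":-10},{"jaw":100,"x":0,"y":0,"z":0,"ax":0,"ay":0,"az":-10},{"jaw":100,"x":0,"y":0,"z":0,"ax":0,"ay":0,"az":-10},{"jaw":100,"x":0,"y":0,"z":0,"ax":0,"ay":0,"az":-10},{"jaw":100,"x":0,"y":0,"z":0,"ax":0,"ay":0,"az":-10},{"jaw":100,"x":0,"y":0,"z":0,"ax":0,"ay":0,"az":-10}]'>/dev/null
python3 - <<'E'
from h import *;st()
im,d,W=cloud('top');np.savez('top1.npz',im=im,d=d,W=W)
Z=W[...,2];Q=W[...,:2]-O;X=Q@ex;Y=Q@ey
# folded cover top
k=(Z>.11)&(Z<.15)&(abs(Y)<.22)&(X>.05)&(Y>-.05);print('cover top X',np.nanmedian(X[k]),'z',np.nanmax(Z[k]))
# well floor depth regions z~0.006: fit circle on hole's far/near walls
c=eyes.calibration('top')
for nm,y,r in (('110',.150,.057),('98',.032,.051),('86',-.074,.045)):
    k=(Z<.018)&(abs(X-.035)<.07)&(abs(Y-y)<.07); print(nm,k.sum(),'floor centroid',X[k].mean(),Y[k].mean(),np.percentile(X[k],[1,99]),np.percentile(Y[k],[1,99]),np.median(Z[k]))
k=(abs(Z-.065)<.006)&(X<-.02)&(X>-.17)&(abs(Y+.12)<.08);print('tin',k.sum(),X[k].mean(),Y[k].mean())
save('e.png',cv2.resize(im[80:225,150:350],(800,580),interpolation=cv2.INTER_CUBIC))
E
```

```text
t 6.4 rackXY [ -90.4 -209.7] z 178.7 toolx yaw in rack deg 90.26 tz [ 0.001 -0.001 -1.   ] F [0.2 0.2 0.5] w 1.0
cover top X 0.12907913435924778 z 0.1443475189637428
110 1017 floor centroid 0.04508405438738528 0.1502344852965442 [-0.0071608   0.09701764] [0.09495734 0.203525  ] 0.006836645198521
98 859 floor centroid 0.045293470075732964 0.03207039568018833 [-0.00117898  0.09122379] [-0.03576218  0.10038306] 0.0069476291161635366
86 702 floor centroid 0.045509846037888574 -0.06915461197061466 [0.00530484 0.08566864] [-0.11937047 -0.00494451] 0.006909903334210393
tin 1020 -0.09010273847991149 -0.1197656046939243
```

View pics/e.png

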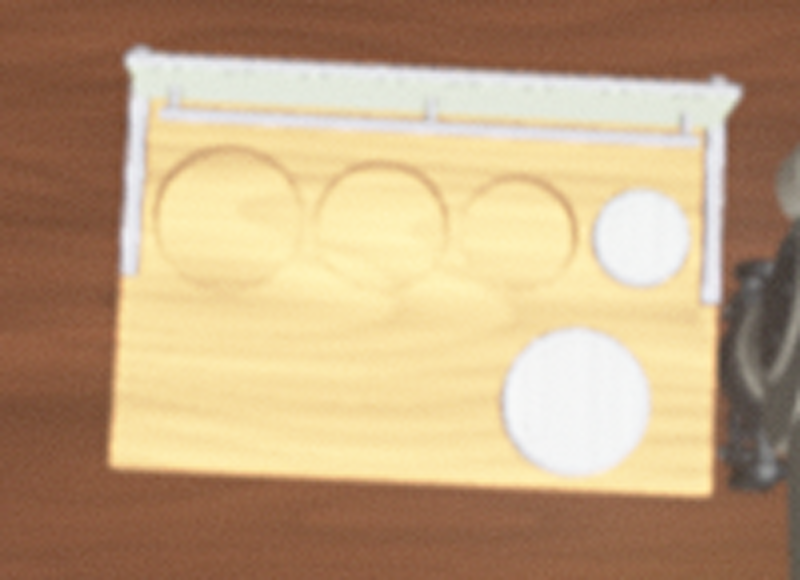

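```bash
cat >> h.py <<'E'
c=eyes.calibration('top'); Rt=np.array(c['R']);tt=np.array(c['t'])
def ray(u,v,h):
    d=Rt.T@np.array([(u-c['cx'])/c['fx'],(v-c['cy'])/c['fy'],1]);o=-Rt.T@tt
    return o+d*(h-o[2])/d[2]
def blob(im,x0,y0,x1,y1,h,mask):
    n,l,s,ce=cv2.connectedComponentsWithStats(mask[y0:y1,x0:x1].astype(np.uint8));k=1+s[1:,4].argmax()
    u,v=ce[k]+[x0,y0];P=ray(u,v,h);e=np.linalg.norm(ray(u+1,v,h)-P)
    print('px',np.round([u,v],1),'world',np.round(P,4),'rackmm',np.round(1000*np.array([(P[:2]-O)@ex,(P[:2]-O)@ey]),1),'diam',round(2000*(s[k,4]/np.pi)**.5*e,1));return P
def white(im):
    hsv=cv2.cvtColor(im,cv2.COLOR_RGB2HSV); return (hsv[...,1]<50)&(hsv[...,2]>150)
E
python3 - <<'E'
from h import *
z=np.load('top1.npz');im=z['im'];w=white(im)
blob(im,297,125,323,153,.040,w); blob(im,270,155,320,205,.066,w)
# dark crescent contours of well edge: mouth outline from gradient, around well_110
g=cv2.GaussianBlur(cv2.cvtColor(im,cv2.COLOR_RGB2GRAY),(0,0),.8).astype(float)
for y,r in ((.150,57),(.032,51)):
    pts=[]
    C0=O+.038*ex+y*ey
    for a in np.radians(np.arange(0,360,4)):
        rr=np.arange(r-10,r+10,.5)/1000
        val=[]
        for q in rr:
            p=np.array([*(C0+q*(np.cos(a)*ex+np.sin(a)*ey)),.032]);cc=Rt@p+tt;val.append(cv2.getRectSubPix(g.astype(np.float32),(1,1),(float(c['fx']*cc[0]/cc[2]+c['cx']),float(c['fy']*cc[1]/cc[2]+c['cy'])))[0,0])
        # outer edge of dark line: max outward rise
        dv=np.gradient(val);i=dv.argmax()
        if dv[i]>1.5: pts.append([38+1000*rr[i]*np.cos(a),1000*y+1000*rr[i]*np.sin(a)])
    pts=np.array(pts)
    from scipy.optimize import least_squares
    s=least_squares(lambda p:np.hypot(*(pts-p[:2]).T)-p[2],[38,1000*y,r],loss='soft_l1')
    print('well fit rack mm',np.round(s.x,1),len(pts),'rms',np.sqrt((s.fun**2).mean()))
E
```

```text
px [309.9 139.1] world [ 0.6334 -0.2269  0.04  ] rackmm [  39.2 -167.8] diam 76.8
px [293.6 180.1] world [ 0.5041 -0.1716  0.066 ] rackmm [ -92.6 -118.9] diam 112.3
well fit rack mm [ 38.7 149.5  59.4] 28 rms 0.7435887444142862
well fit rack mm [41.  31.  51.5] 19 rms 0.6759829946799718
```

```bash
sed -i 's/^O=np.array.*;yaw=-.049/O=np.array([.6064,-.0576]);yaw=-.049/' h.py
python3 -m crank '[{"jaw":100,"x":0,"y":-2.5,"z":50,"ax":0,"ay":0,"az":0},{"jaw":100,"x":0,"y":0,"z":50,"ax":0,"ay":0,"az":0},{"jaw":100,"x":0,"y":0,"z":30,"ax":0,"ay":0,"az":0},{"jaw":100,"x":0,"y":0,"z":12,"ax":0,"ay":0,"az":0},{"jaw":100,"x":15,"y":0,"z":0,"ax":0,"ay":0,"az":0},{"jaw":100,"x":15,"y":0,"z":0,"ax":0,"ay":0,"az":0},{"jaw":100,"x":12,"y":0,"z":0,"ax":0,"ay":0,"az":0},{"jaw":100,"x":12,"y":0,"z":0,"ax":0,"ay":0,"az":0},{"jaw":100,"x":12,"y":0,"z":0,"ax":0,"ay":0,"az":0}]'; python3 -c "
from h import *;st()
im,d,W=cloud('top');Z=W[...,2];Q=W[...,:2]-O;X=Q@ex;Y=Q@ey
k=(abs(Z-.065)<.006)&(X<-.02)&(X>-.17)&(abs(Y+.1)<.08);print('tin',k.sum(),X[k].mean(),Y[k].mean())
im,d,W=cloud('side');save('f.png',cv2.resize(im[130:290,200:400],(800,600)))"
```

```text
t: 7.58
eef_pos: [0.5029, -0.1965, 0.0371]
tool_rot: [0.001, 0.725, 0.689, -0.0]
contact_force: [-0.8, -3.3, 4.1]
gripper_width: 0.998
t 7.58 rackXY [ -96.6 -143.8] z 37.1 toolx yaw in rack deg 89.89 tz [ 0.001 -0.002 -1.   ] F [-0.8 -3.3  4.1] w 1.0
tin 839 -0.09534528930648975 -0.08967033039533154
```

View pics/f.png

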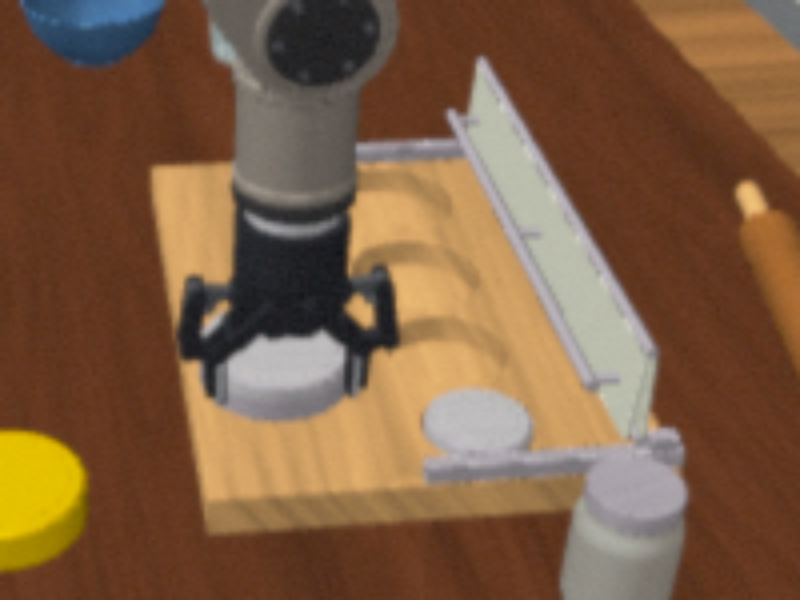

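The tin is cradled between the fingertips, at crop (280,365), and the cover is still folded. I'll push it left to rack y=150.

```bash

python3 -m crank '[{"jaw":100,"x":15,"y":0,"z":0,"ax":0,"ay":0,"az":0},{"jaw":100,"x":20,"y":0,"z":0,"ax":0,"ay":0,"az":0},{"jaw":100,"x":20,"y":0,"z":0,"ax":0,"ay":0,"az":0},{"jaw":100,"x":20,"y":0,"z":0,"ax":0,"ay":0,"az":0},{"jaw":100,"x":20,"y":0,"z":0,"ax":0,"ay":0,"az":0},{"jaw":100,"x":20,"y":0,"z":0,"ax":0,"ay":0,"az":0},{"jaw":100,"x":20,"y":0,"z":0,"ax":0,"ay":0,"az":0},{"jaw":100,"x":20,"y":0,"z":0,"ax":0,"ay":0,"az":0},{"jaw":100,"x":20,"y":0,"z":0,"ax":0,"ay":0,"az":0},{"jaw":100,"x":20,"y":0,"z":0,"ax":0,"ay":0,"az":0},{"jaw":100,"x":15,"y":0,"z":0,"ax":0,"ay":0,"az":0},{"jaw":100,"x":12,"y":0,"z":0,"ax":0,"ay":0,"az":0}]'
python3 -m crank '[{"jaw":100,"x":8,"y":0,"z":0,"ax":0,"ay":0,"az":0},{"jaw":100,"x":6,"y":0,"z":0,"ax":0,"ay":0,"az":0},{"jaw":100,"x":6,"y":0,"z":0,"ax":0,"ay":0,"az":0},{"jaw":100,"x":4,"y":0,"z":0,"ax":0,"ay":0,"az":0},{"jaw":100,"x":0,"y":0,"z":0,"ax":0,"ay":0,"az":0},{"jaw":100,"x":-15,"y":0,"z":0,"ax":0,"ay":0,"az":0},{"jaw":100,"x":-30,"y":0,"z":0,"ax":0,"ay":0,"az":0},{"jaw":100,"x":-30,"y":0,"z":-30,"ax":0,"ay":0,"az":0},{"jaw":100,"x":-30,"y":0,"z":-50,"ax":0,"ay":0,"az":0},{"jaw":100,"x":-30,"y":0,"z":-50,"ax":0,"ay":0,"az":0},{"jaw":100,"x":0,"y":0,"z":0,"ax":0,"ay":0,"az":0}]'
python3 - <<'E'
from h import *;st()
im,d,W=cloud('top');np.savez('top2.npz',im=im,d=d,W=W);w=white(im)
Z=W[...,2];Q=W[...,:2]-O;X=Q@ex;Y=Q@ey
k=(abs(Z-.065)<.008)&(X<-.0)&(X>-.17)&(abs(Y-.15)<.09);print('tin',k.sum(),X[k].mean(),Y[k].mean())
v,u=np.nonzero(k);x0,x1,y0,y1=u.min()-2,u.max()+3,v.min()-2,v.max()+3
blob(im,x0,y0,x1,y1,.066,w)
E
```

```text
t: 9.18
eef_pos: [0.5131, 0.026, 0.0362]
tool_rot: [-0.0, 0.725, 0.689, -0.0]
contact_force: [-0.5, -4.2, 4.8]
gripper_width: 0.999
t: 10.55
eef_pos: [0.5097, -0.0891, 0.1696]
tool_rot: [0.003, 0.727, 0.687, 0.002]
contact_force: [1.3, 1.0, -0.9]
gripper_width: 0.999
t 10.55 rackXY [-95.  -36.2] z 169.6 toolx yaw in rack deg 89.61 tz [ 0.007 -0.002 -1.   ] F [ 1.3  1.  -0.9] w 1.0
tin 1086 -0.09453833972521355 0.14797622306827843
px [203.8 175.8] world [0.5168 0.0952 0.066 ] rackmm [-96.9 148.2] diam 112.2
```

```bash

python3 -m crank '[{"jaw":85,"x":46.5,"y":-20.8,"z":0,"ax":0,"ay":0,"az":0},{"jaw":85,"x":46.5,"y":-20.8,"z":0,"ax":0,"ay":0,"az":0},{"jaw":85,"x":46.5,"y":-20.8,"z":0,"ax":0,"ay":0,"az":0},{"jaw":85,"x":46.5,"y":-20.8,"z":0,"ax":0,"ay":0,"az":0},{"jaw":85,"x":0,"y":0,"z":0,"ax":0,"ay":0,"az":10},{"jaw":85,"x":0,"y":0,"z":0,"ax":0,"ay":0,"az":10},{"jaw":85,"x":0,"y":0,"z":0,"ax":0,"ay":0,"az":10},{"jaw":85,"x":0,"y":0,"z":0,"ax":0,"ay":0,"az":10},{"jaw":85,"x":0,"y":0,"z":0,"ax":0,"ay":0,"az":10},{"jaw":85,"x":0,"y":0,"z":0,"ax":0,"ay":0,"az":10},{"jaw":85,"x":0,"y":0,"z":0,"ax":0,"ay":0,"az":10},{"jaw":85,"x":0,"y":0,"z":0,"ax":0,"ay":0,"az":10}]' >/dev/null
python3 -m crank '[{"jaw":85,"x":0,"y":0,"z":0,"ax":0,"ay":0,"az":9.8},{"jaw":85,"x":0,"y":0,"z":0,"ax":0,"ay":0,"az":0}]' >/dev/null;  python3 -c "from h import *;st()"
```

```text
t 12.35 rackXY [-181.3  153.7] z 164.9 toolx yaw in rack deg 0.29 tz [-0.003 -0.001 -1.   ] F [ 1.3  0.6 -0.6] w 0.85
```

```bash

python3 -m crank '[{"jaw":85,"x":0,"y":3.7,"z":45,"ax":0,"ay":0,"az":0.3},{"jaw":85,"x":0,"y":0,"z":45,"ax":0,"ay":0,"az":0},{"jaw":85,"x":0,"y":0,"z":30,"ax":0,"ay":0,"az":0},{"jaw":85,"x":0,"y":0,"z":9,"ax":0,"ay":0,"az":0},{"jaw":85,"x":12,"y":0,"z":0,"ax":0,"ay":0,"az":0},{"jaw":85,"x":12,"y":0,"z":0,"ax":0,"ay":0,"az":0},{"jaw":85,"x":12,"y":0,"z":0,"ax":0,"ay":0,"az":0},{"jaw":85,"x":12,"y":0,"z":0,"ax":0,"ay":0,"az":0},{"jaw":85,"x":0,"y":0,"z":0,"ax":0,"ay":0,"az":0}]' >/dev/null;  python3 - <<'E'
from h import *;st()
im,d,W=cloud('top')
Z=W[...,2];Q=W[...,:2]-O;X=Q@ex;Y=Q@ey
k=(abs(Z-.065)<.008)&(X<.05)&(X>-.17)&(abs(Y-.15)<.09);print('tin',k.sum(),X[k].mean(),Y[k].mean(),np.percentile(Y[k],[2,98]),np.percentile(X[k],98))
E
```

```text
t 13.47 rackXY [-130.4  149.9] z 37.7 toolx yaw in rack deg -0.21 tz [ 0.002  0.001 -1.   ] F [-0.5  0.   0.7] w 0.85
tin 243 -0.05368768253599417 0.11923606684722203 [0.09565463 0.15552431] -0.022451832665110253
```

```bash

python3 -m crank '[{"jaw":85,"x":10,"y":0,"z":0,"ax":0,"ay":0,"az":0},{"jaw":85,"x":12,"y":0,"z":0,"ax":0,"ay":0,"az":0},{"jaw":85,"x":12,"y":0,"z":0,"ax":0,"ay":0,"az":0},{"jaw":85,"x":12,"y":0,"z":0,"ax":0,"ay":0,"az":0},{"jaw":85,"x":12,"y":0,"z":0,"ax":0,"ay":0,"az":0},{"jaw":85,"x":12,"y":0,"z":0,"ax":0,"ay":0,"az":0},{"jaw":85,"x":10,"y":0,"z":0,"ax":0,"ay":0,"az":0},{"jaw":85,"x":8,"y":0,"z":0,"ax":0,"ay":0,"az":0},{"jaw":85,"x":0,"y":0,"z":0,"ax":0,"ay":0,"az":0}]' ;  python3 - <<'E'
from h import *;st()
im,d,W=cloud('top');Z=W[...,2];Q=W[...,:2]-O;X=Q@ex;Y=Q@ey;w=white(im)
k=w&(Z<.09)&(X>-.05)&(X<.1)&(abs(Y-.15)<.055)
for a in np.arange(-.04,.1,.02):
    j=k&(abs(X-a)<.01)
    if j.sum()>5: print(round(a,2),j.sum(),np.median(Z[j]))
im,d,W=cloud('side');save('g.png',cv2.resize(im[120:240,220:380],(800,600),interpolation=cv2.INTER_CUBIC))
E
```

```text
t: 14.65
eef_pos: [0.5706, 0.0939, 0.0374]
tool_rot: [-0.0, 1.0, -0.026, 0.001]
contact_force: [-0.3, -0.1, 0.5]
gripper_width: 0.85
t 14.65 rackXY [-43.2 149.6] z 37.4 toolx yaw in rack deg -0.18 tz [ 0.001  0.    -1.   ] F [-0.3 -0.1  0.5] w 0.85
0.0 9 0.06686961626315821
0.02 28 0.06433421735730627
0.04 37 0.0646465400029064
0.06 13 0.06360080100818885
```

View pics/g.png

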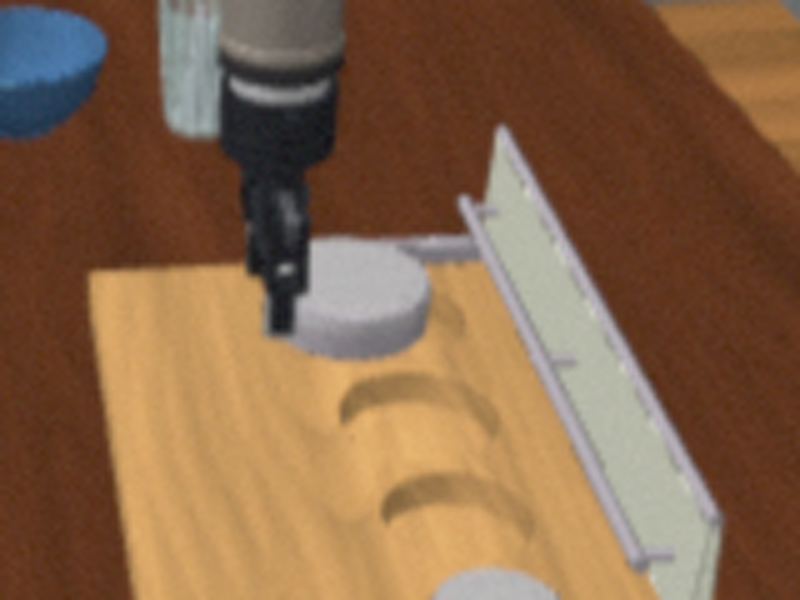

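The tin is still level on the rim, about 25 mm short of the well centre, at crop (360,290). I'll continue slowly.

```bash

python3 -m crank '[{"jaw":85,"x":6,"y":0,"z":0,"ax":0,"ay":0,"az":0},{"jaw":85,"x":6,"y":0,"z":0,"ax":0,"ay":0,"az":0},{"jaw":85,"x":4,"y":0,"z":0,"ax":0,"ay":0,"az":0},{"jaw":85,"x":4,"y":0,"z":0,"ax":0,"ay":0,"az":0},{"jaw":85,"x":3,"y":0,"z":0,"ax":0,"ay":0,"az":0},{"jaw":85,"x":3,"y":0,"z":0,"ax":0,"ay":0,"az":0},{"jaw":85,"x":0,"y":0,"z":0,"ax":0,"ay":0,"az":0}]' ;  cat > chk.py <<'E'
from h import *;st()
im,d,W=cloud('top');Z=W[...,2];Q=W[...,:2]-O;X=Q@ex;Y=Q@ey;w=white(im)
k=w&(Z<.085)&(Z>.036)&(X>-.05)&(X<.09)&(abs(Y-.15)<.06)
A=np.c_[X[k],Y[k],np.ones(k.sum())];s=np.linalg.lstsq(A,Z[k],rcond=None)[0]
print('n',k.sum(),'X range',np.percentile(X[k],[1,99]),'Y',np.percentile(Y[k],[1,99]),'tilt x,y',s[:2],'z centre',s@[.035,.15,1],'med',np.median(Z[k]))
j=(Z>.1)&(Z<.15)&(X>.08)&(abs(Y)<.2);print('cover z max, ridge X',np.nanpercentile(Z[j],95),np.median(X[j]))
E
python3 chk.py
```

```text
t: 15.62
eef_pos: [0.5959, 0.0925, 0.0371]
tool_rot: [-0.0, 1.0, -0.026, 0.0]
contact_force: [-0.4, -0.1, -1.1]
gripper_width: 0.847
t 15.62 rackXY [-17.9 149.4] z 37.1 toolx yaw in rack deg -0.17 tz [ 0.  0. -1.] F [-0.4 -0.1 -1.1] w 0.85
n 46 X range [0.03315458 0.07934028] Y [0.09549215 0.11832094] tilt x,y [-0.42885021  0.05554729] z centre 0.062388776082282875 med 0.05101685023511644
cover z max, ridge X 0.14019045747097694 0.12474963325195312
```

```bash

python3 -m crank '[{"jaw":85,"x":2,"y":0,"z":0,"ax":0,"ay":0,"az":0},{"jaw":85,"x":2,"y":0,"z":0,"ax":0,"ay":0,"az":0},{"jaw":85,"x":0,"y":0,"z":0,"ax":0,"ay":0,"az":0},{"jaw":85,"x":-25,"y":0,"z":0,"ax":0,"ay":0,"az":0},{"jaw":0,"x":-40,"y":0,"z":-30,"ax":0,"ay":0,"az":0},{"jaw":0,"x":-40,"y":0,"z":-40,"ax":0,"ay":0,"az":0},{"jaw":0,"x":-40,"y":0,"z":0,"ax":0,"ay":0,"az":0},{"jaw":0,"x":0,"y":0,"z":0,"ax":0,"ay":0,"az":0}]' ;python3 chk.py; python3 - <<'E'
from h import *
im,d,W=cloud('side');save('i.png',cv2.resize(im[120:240,220:380],(800,600),interpolation=cv2.INTER_CUBIC))
E
```

```text
t: 16.68
eef_pos: [0.4526, 0.0996, 0.1078]
tool_rot: [0.0, 1.0, -0.025, -0.0]
contact_force: [0.6, -0.1, -0.1]
gripper_width: 0.007
t 16.68 rackXY [-161.3  149.5] z 107.8 toolx yaw in rack deg -0.08 tz [-0.    -0.001 -1.   ] F [ 0.6 -0.1 -0.1] w 0.01
n 1021 X range [-0.01634721  0.08704065] Y [0.09908463 0.20314855] tilt x,y [-0.16085637 -0.0472866 ] z centre 0.04952379430854585 med 0.0494371177256421
cover z max, ridge X 0.13968681934561397 0.12477379147221022
```

View pics/i.png

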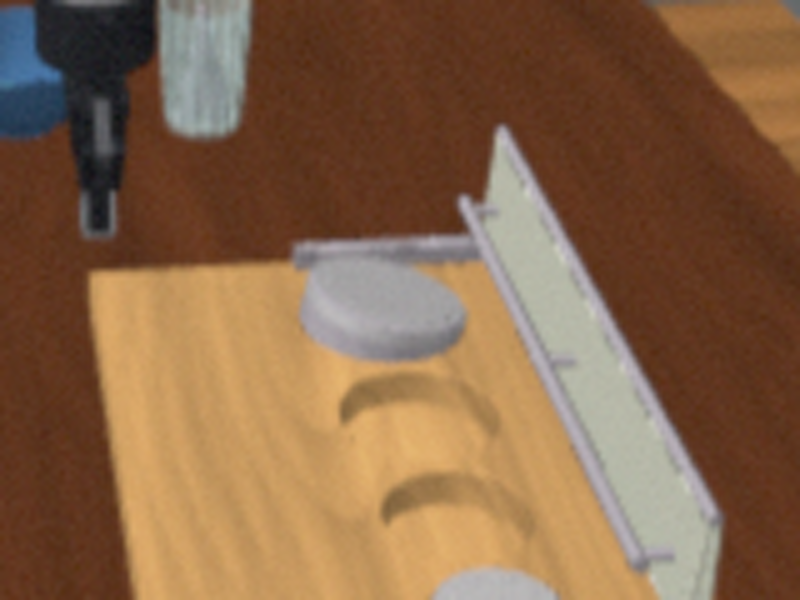

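The tin hangs tilted 0.16 rad with its near side raised, at crop (340,275). I'll press the near side down gently with the shut fingers.

```bash

python3 -m crank '[{"jaw":0,"x":40,"y":3,"z":0,"ax":0,"ay":0,"az":0},{"jaw":0,"x":40,"y":3,"z":0,"ax":0,"ay":0,"az":0},{"jaw":0,"x":40,"y":3,"z":0,"ax":0,"ay":0,"az":0},{"jaw":0,"x":38,"y":1,"z":0,"ax":0,"ay":0,"az":0},{"jaw":0,"x":0,"y":0,"z":25,"ax":0,"ay":0,"az":0},{"jaw":0,"x":0,"y":0,"z":20,"ax":0,"ay":0,"az":0},{"jaw":0,"x":0,"y":0,"z":6,"ax":0,"ay":0,"az":0},{"jaw":0,"x":0,"y":0,"z":5,"ax":0,"ay":0,"az":0},{"jaw":0,"x":0,"y":0,"z":4,"ax":0,"ay":0,"az":0}]' ; python3 -c "from h import *;st()"
python3 -m crank '[{"jaw":0,"x":0,"y":0,"z":3,"ax":0,"ay":0,"az":0},{"jaw":0,"x":0,"y":0,"z":3,"ax":0,"ay":0,"az":0},{"jaw":0,"x":0,"y":0,"z":1,"ax":0,"ay":0,"az":0}]' ; python3 -c "from h import *;st()"
```

```text
t: 17.9
eef_pos: [0.6125, 0.0818, 0.0477]
tool_rot: [-0.0, 1.0, -0.026, 0.0]
contact_force: [0.3, 0.1, -0.3]
gripper_width: -0.004
t 17.9 rackXY [ -0.8 139.5] z 47.7 toolx yaw in rack deg -0.16 tz [ 0.001  0.    -1.   ] F [ 0.3  0.1 -0.3] w -0.0
t: 18.27
eef_pos: [0.6121, 0.0816, 0.0403]
tool_rot: [0.0, 1.0, -0.026, 0.0]
contact_force: [0.9, -0.0, -1.0]
gripper_width: -0.001
t 18.27 rackXY [ -1.1 139.3] z 40.3 toolx yaw in rack deg -0.17 tz [ 0. -0. -1.] F [ 0.9 -0.  -1. ] w -0.0
```

Little resistance, so it probably settled. I'll lift clear and check.

```bash

python3 -m crank '[{"jaw":0,"x":0,"y":0,"z":-30,"ax":0,"ay":0,"az":0},{"jaw":0,"x":0,"y":0,"z":-50,"ax":0,"ay":0,"az":0},{"jaw":0,"x":-50,"y":0,"z":-40,"ax":0,"ay":0,"az":0},{"jaw":0,"x":-50,"y":0,"z":0,"ax":0,"ay":0,"az":0},{"jaw":0,"x":-50,"y":0,"z":0,"ax":0,"ay":0,"az":0},{"jaw":0,"x":0,"y":0,"z":0,"ax":0,"ay":0,"az":0}]' ;python3 chk.py; python3 - <<'E'
from h import *
im,d,W=cloud('side');save('j.png',cv2.resize(im[120:240,220:380],(800,600),interpolation=cv2.INTER_CUBIC))
im,d,W=cloud('top');w=white(im);Z=W[...,2];Q=W[...,:2]-O;X=Q@ex;Y=Q@ey
m=w&(abs(X-.035)<.075)&(abs(Y-.15)<.062)&(X<.092);v,u=np.nonzero(m)
blob(im,u.min(),v.min(),u.max()+1,v.max()+1,.040,m)
save('k.png',cv2.resize(im,(800,600)))
E
```

```text
t: 19.02
eef_pos: [0.4598, 0.0891, 0.1593]
tool_rot: [0.001, 1.0, -0.025, -0.001]
contact_force: [0.3, 1.1, -1.1]
gripper_width: 0.002
t 19.02 rackXY [-153.6  139.3] z 159.3 toolx yaw in rack deg -0.05 tz [-0.002 -0.002 -1.   ] F [ 0.3  1.1 -1.1] w 0.0
n 829 X range [-0.01401845  0.086772  ] Y [0.09953768 0.20276524] tilt x,y [-0.00131902  0.00089589] z centre 0.039323433886630565 med 0.03898908906750174
cover z max, ridge X 0.13977668617842057 0.12481922586059223
px [205.9 133.5] world [0.6492 0.0915 0.04  ] rackmm [ 35.5 151. ] diam 111.4
```

View pics/j.png

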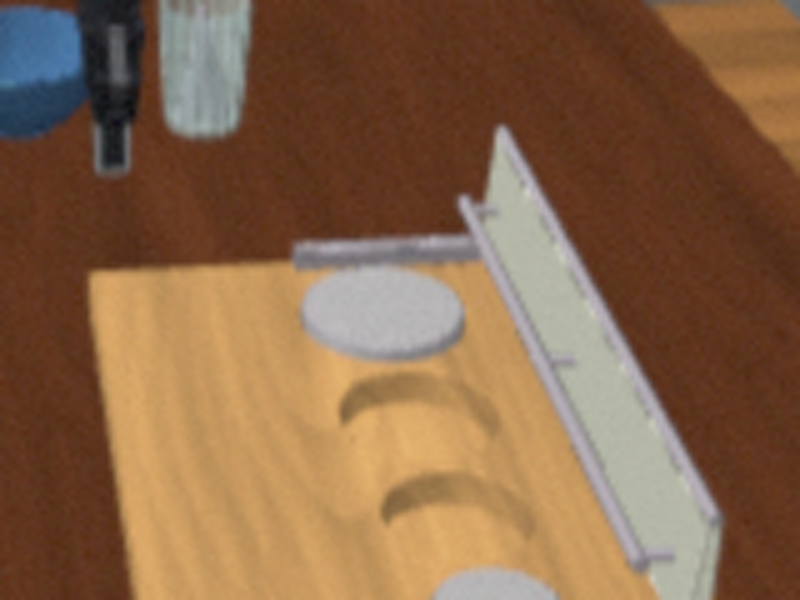

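View pics/k.png

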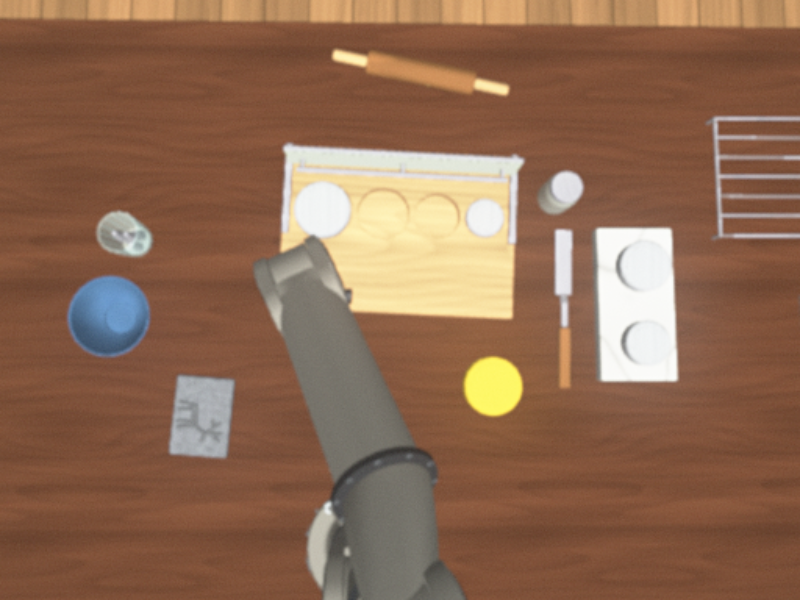

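The tin is level in its well, the cover is folded, and everything else is at the same pixels as in the first picture. Handing in.

```bash
python3 -c "from station import ticket;print(ticket.hand_in())"
```

```text
the job is handed in; nothing more can be done
None
```

The cover is folded and the 110 mm tin lies level in well_110. The job is handed in; `hand_in` reports no verdict. It took about 19 s of robot time.

**What I did:** I pushed the cover's bar until it met the stop at 13 N. I then cradled the tin between the open fingers, slid it left along the deck and pushed it into the well. It hung tilted by about 0.16 rad, so I pressed its raised near side with the shut fingers and it settled.

**Last checks:**

| Check | Measured | Expected |
|---|---|---|
| Tin centre, rack x, y | 35.5, 151.0 mm | 35, 150 mm |
| Tin top height | 39.3 mm | 40 mm when fully down |
| Tilt | about 0.002 rad | below 0.05 rad |
| Cover ridge, rack x | 125 mm | 126 mm at the stop |
| Cover ridge, height | 140 mm | about 137 mm |

- **Other things:** In the final top view the bystanders, the spare tins, the 74 mm tin and the yellow look-alike sit where they did in the first picture. The robot is clear of everything.
- **What disagreed or failed:** My first estimate of the rack's origin was 4 mm off in x; I corrected it using the seated 74 mm tin and the well rim. The first move command was refused for missing keys, before anything moved.

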